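# Turn the timber on the bench hook and hold it for the next cut

### The job

The piece of timber lying across the bench hook, plain end toward the fence, has had its first groove cut and now needs the next. Give it a quarter turn, still lying with its bevelled edges up, so that the grooved end butts against the stop block and its long side lies flat along the fence. Then hold it there with a firm diagonal push of the fingers, down and rather more forward than down, that presses it against the fence and the board together, and finish while still pushing: do not let go at the end. Leave the tin, the small pot and the pen beside the hook where they are.

Things in the scene. Friction and masses are not known exactly. Their poses are not given: they have to be found in the camera images.
- corner (a point): Inner corner of the bench hook (a sawing board fixed to the bench): the point on the board's top, 18 mm above the bench, where the faces of fence and stop block meet. x points squarely into the fence, away from the robot; y toward the stop block, to the robot's left; z up. The board reaches from x -200 to +40 and y -255 to +45 mm of it. The timber ends at x < 0, y < 0.
- bench_hook: The whole bench hook (plywood board 240 x 300 mm, top 18 mm above the bench, with the fence and stop block screwed on); does not move. Origin at bench height under the board, 60 mm before the fence's face; x points toward the fence, y toward the stop block. The corner is at x +60, y +105, z +18 mm of it.
- board: The plywood base board of the hook, on which the timber lies (same origin and axes as the bench hook). Its friction with the timber is 0.5 to 0.7, so it can take up the whole of a push that leans as much down as forward; the push must lean more forward than that to reach the fence.
- fence: The wooden fence along the far edge of the board, 300 mm long, 25 mm thick, standing 40 mm above the board, with a 12 mm saw slot; its working face looks toward the robot, at x = 0 of the corner (same origin and axes as the bench hook).
- stop_block: The wooden stop block at the left end, square to the fence, 110 mm long along x, 30 mm wide, standing 30 mm above the board; its working face looks to the robot's right, at y = 0 of the corner, and reaches from the fence 110 mm toward the robot (same origin and axes as the bench hook).
- timber: The workpiece: loose light wooden piece 48 mm wide (x), 150 long (y), 44 high, about 0.2 kg. Long sides flat for the lower 34 mm; upper long edges bevelled 10 mm at 45 degrees. A groove 12 mm wide, 14 deep crosses the top, centred 30 mm from the +y end. Origin: centre of the underside. Starts on the board, clear of fence and stop, grooved end toward the robot, up to 0.45 rad askew.
- timber_center (a point): The middle of the timber, 22 mm above its underside; axes as the timber's. When it is home this lies 24 mm from the fence's face and 75 mm from the stop block's face.
- timber_grooved_end (a point): Middle of the timber's end face next to the groove, 22 mm above its underside.
- timber_plain_end (a point): Middle of the timber's other end face, 22 mm above its underside.
- tin: Bystander: round tin 75 mm across, 58 mm high, to the right of the hook; loose.
- small_pot: Bystander: small terracotta pot 60 mm across, 54 mm high, to the left of the hook; loose.
- pen: Bystander: marker pen 135 mm long, 16 mm thick, lying on the bench just behind the hook, beyond the fence; loose.
Mind the look-alikes: they are no part of the job. Of the things like the timber, leave any that is turquoise; of the rest the larger one is meant.

How it is judged (in metres and radians):
On the way:
1. the timber is turned: grooved end toward the stop block (y of timber_grooved_end in the frame of corner above -0.03 m and y of timber_plain_end in the frame of corner below -0.13 m), for 0.2 s.
At the end, for the whole second after the job is handed in: Timber flat on the board, bevels up (0.06 rad, 4 mm), grooved end within 4 mm of the stop block, long side within 3 mm of the fence and 0.04 rad of square, held still by the fingers (over 5 N) so that it presses on the fence with over 3 N and on the board with over 4.5 N (y of timber_grooved_end in the frame of corner above -0.004 m and x of timber_center in the frame of corner between -0.027 and -0.021 m and z of timber_center in the frame of corner between 0.018 and 0.026 m and angle between timber's own z axis and vertical below 0.06 rad and angle between the y axis of timber and the y axis of bench_hook, either way round below 0.04 rad and contact force between timber and fence above 3 N and contact force between timber and board above 4.5 N and contact force between the fingers and timber above 5 N and linear speed of timber below 0.01 m/s); the arm keeps its last pose, push and grip.
It fails at once if the tin, the small pot or the pen is moved more than 20 mm (distance of any of tin, small_pot, pen from where it was at the start of the episode above 0.02 m).
It also fails if it takes over 58 s, if anything falls off the work surface, if the arm or the gripper's body presses on something with over 40 N, if the wrist force passes 120 N, or if a joint passes its speed limit or range.

### The arm

A 6-joint arm with a two-finger parallel gripper is mounted at the origin on the work surface; the furniture and walls round the work are solid. World frame = base frame: x ahead of the robot, y to its left, z up, the work surface at z = 0. Lengths are in mm, angles in rad, forces in N, time in s.
With the tool pointing down it reaches from about 350 to 875 mm from the base axis. Payload 15.5 kg.
Tool frame: the origin (TCP) lies between the finger pads; the fingertips stand 25 mm ahead of it and the grasp point (between the pads) lies 6 mm ahead of it (bot.tip_extent is the distance from the TCP to the fingertips, in mm); z points along the fingers, y is the direction in which the jaws open and shut (so a half turn about z gives the same grasp; the last joint's range is limited). The gripper opens to 85 mm and grips with 20 to 120 N. Pads are 22 mm wide; open, the fingers measure 114 mm over their backs; the gripper's body (76 mm by 85 mm) begins 54 mm behind the grasp point. The pads swing forward as they close: fully open they stand 13 mm farther back than shut.
Start: joints at [-0.096, 0.494, 1.345, -0, 1.302, -0.096], TCP at [625.001, 0.003, 218.777] pointing down, gripper open.
Joint ranges: [-2.91, 2.91], [-0.82, 2.16], [0.22, 2.67], [-1.22, 4.37], [0.12, 2.79], [-3.08, 3.08]. Speed limits (rad/s): [1.89, 1.89, 2.57, 3.01, 3.01, 3.01].

### API

Orientations are given as a rotation vector (axis times angle).
In Python, from rig import bot gives the robot as it stands.
- The arm moves only by the shell command python3 -m crank 'ROWS'. ROWS is JSON, a list of rows, each a list of 5 numbers: the closure, from -1 (fully open) to 1 (shut), then the shift along the world's x, y, z in m, then the turn about the world's z in degrees. In form: [[fingers, x, y, z, turn], ...]. A call has 1 to 10 rows; each row is the pose to reach, as a shift and turn from the pose measured when the call began; what a row does not reach only later rows make up. A row lasts 1/8 s, in which the tool goes at most 62.5 mm and 10.7 degrees, less where a joint would pass 70% of its speed; a pose out of reach is approached as far as the arm can. A call with a gripper value outside its range is refused whole. The fingers move at their own pace and stop on an object; the grip force is fixed at half the most. Time passes only in rows, so rows that repeat a pose let the fingers close. It gives the time, the measured TCP pose, the force and the opening at its end, in the units of the state.
- bot.get_obs(): the state, without advancing time (a new reading comes with each control period).
- bot.read_camera(name): name is "scene" or "side" or "wrist"; returns a dict with "color" (480x640x3 uint8, red, green, blue), "mtx" (3x3 intrinsics, pixels), "T" (4x4, takes a point from camera to world coordinates); the wrist camera has in their place "tool_from_camera" (4x4, takes a point from camera to tool coordinates, whose origin is the TCP and whose axes are the flange's). Camera axes: x right, y up, looking along -z (the intrinsics and any distortion apply to the point x, -y, -z); pixel columns grow to the right and rows downward; lengths in mm; the calibration is good to about 2 mm. A picture is of the moment at which its call begins: read the wrist's pose just before it. There is no depth.
- bot.hand_in(): hands the job in, once; it reports no verdict.
The state is a dict: "time_s": time; "joint_positions": joint angles; "qvel": joint speeds; "effort": joint torques, N m; "eef_pos": TCP position; "orientation": TCP orientation; "wrist_force": force on the tool from outside, world axes, zero at the start; "torque": the same for the moment, N m; "grip_width": finger opening in mm.
Only numpy, scipy, OpenCV 4.12 (cv2) and the standard library are available. Lean on these libraries where they do the work, as an engineer would, in place of code of your own. Each camera call takes 0.05 s, during which the arm holds its last target. There are 200 camera calls.

## Working session

There is one attempt and no reset: what is moved stays moved. The work goes in short steps, Python scripts to look and compute and a shell command to move; the robot and the scene stay as the last step left them, time stands still between calls to the robot, and variables do not carry over. Pictures are saved under pics/ and viewed, about 8 in all and at most 12, crops included, and the job is handed in when it is done.

```bash
mkdir -p pics; ls; python3 - <<'E'
from rig import bot
import cv2,numpy as np
o=bot.get_obs();print(o)
ims=[]
for n in("scene","side"):
    r=bot.read_camera(n);cv2.imwrite(f"pics/{n}0.png",r["color"][:,:,::-1]);np.savez(f"{n}.npz",**{k:r[k] for k in("mtx","T","color")});print(n,r["mtx"],r["T"].round(3),r.keys())
E
```

```text
pics
{'time_s': 0.0, 'joint_positions': array([-9.55196064e-02,  4.94186075e-01,  1.34613581e+00,  2.82680685e-05,
        1.30251781e+00, -9.55155453e-02]), 'qvel': array([ 0.00071641,  0.00140844,  0.00089101, -0.00170574, -0.00022759,
        0.00048941]), 'effort': array([-2.68344644e-03, -8.82162237e+01, -3.83866239e+01, -4.40739132e-04,
        1.02696815e-02,  1.38197843e-04]), 'eef_pos': array([6.24616924e+02, 3.71729896e-02, 2.18196890e+02]), 'orientation': array([-2.22076174e+00, -2.22073605e+00,  1.21330137e-03]), 'wrist_force': array([-0.88844369, -0.68681492,  0.40464634]), 'torque': array([-0.01397186, -0.00809166, -0.00912775]), 'grip_width': 85.08691718876197}
scene [[546.6153275    0.         320.51502413]
 [  0.         546.6153275  242.15721843]
 [  0.           0.           1.        ]] [[ 4.81000e-01  4.95000e-01 -7.24000e-01 -4.99325e+02]
 [-8.77000e-01  2.66000e-01 -4.00000e-01 -4.34373e+02]
 [-6.00000e-03  8.27000e-01  5.62000e-01  8.46341e+02]
 [ 0.00000e+00  0.00000e+00  0.00000e+00  1.00000e+00]] dict_keys(['color', 'mtx', 'T'])
side [[564.29951836   0.         323.92265797]
 [  0.         564.29951836 231.69432099]
 [  0.           0.           1.        ]] [[ 9.590000e-01  1.400000e-01 -2.450000e-01  1.884420e+02]
 [-2.810000e-01  3.930000e-01 -8.760000e-01 -1.072843e+03]
 [-2.600000e-02  9.090000e-01  4.160000e-01  6.202020e+02]
 [ 0.000000e+00  0.000000e+00  0.000000e+00  1.000000e+00]] dict_keys(['color', 'mtx', 'T'])
```

View pics/scene0.png

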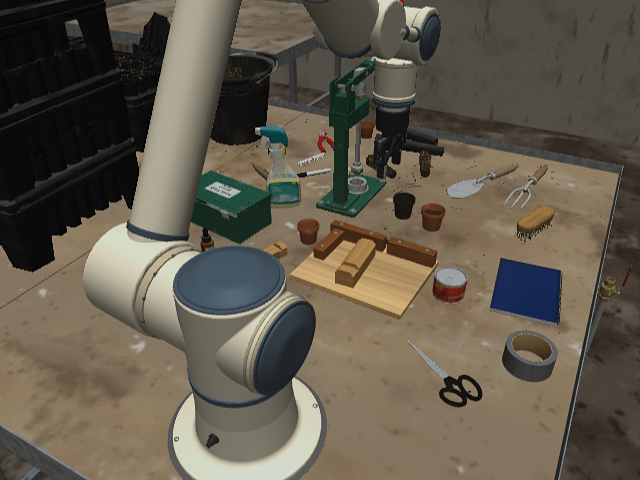

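View pics/side0.png

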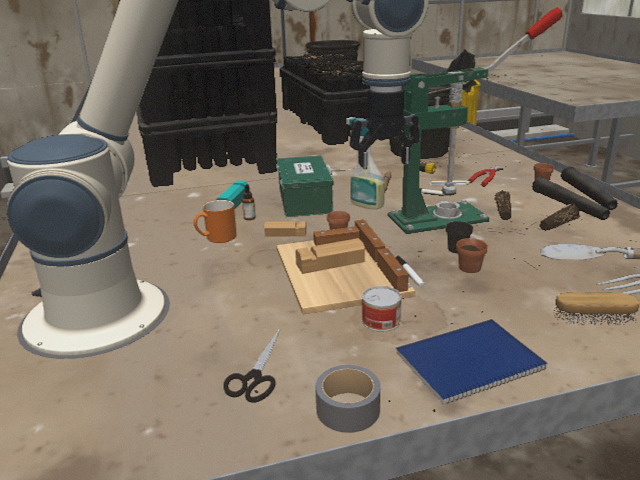

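Candidates: the timber on the hook (scene ≈ 355,262; side ≈ 330,255), a smaller piece (scene 275,250; side 285,229), and a turquoise one (side 235,190). The one on the hook is the larger non-turquoise piece. I'll confirm in one enlarged crop.

```bash
python3 - <<'E'
from rig import bot
import cv2,numpy as np
a=cv2.imread("pics/scene0.png")[210:330,255:475];b=cv2.imread("pics/side0.png")[175:335,225:445]
a=cv2.resize(a,(800,436),interpolation=cv2.INTER_CUBIC)[:, :]
b=cv2.resize(b,(800,582),interpolation=cv2.INTER_CUBIC)
o=np.vstack([cv2.resize(a,(550,300)),cv2.resize(b,(412,300)) if 0 else cv2.copyMakeBorder(cv2.resize(b,(412,300)),0,0,0,138,0)])
cv2.imwrite("pics/crop1.png",o)
o=bot.get_obs();r=bot.read_camera("wrist");cv2.imwrite("pics/w0.png",r["color"][:,:,::-1]);print({k:v for k,v in r.items() if k!="color"})
E
```

```text
{'mtx': array([[387.59077731,   0.        , 317.54440189],
       [  0.        , 387.59077731, 241.13072844],
       [  0.        ,   0.        ,   1.        ]]), 'tool_from_camera': array([[ 5.63216061e-04,  9.64137481e-01,  2.65402713e-01,
         6.72995267e+01],
       [ 9.99999207e-01, -2.44092363e-04, -1.23539438e-03,
        -7.53512121e-01],
       [-1.12630725e-03,  2.65403198e-01, -9.64136854e-01,
        -1.54983009e+02],
       [ 0.00000000e+00,  0.00000000e+00,  0.00000000e+00,
         1.00000000e+00]])}
```

View pics/crop1.png

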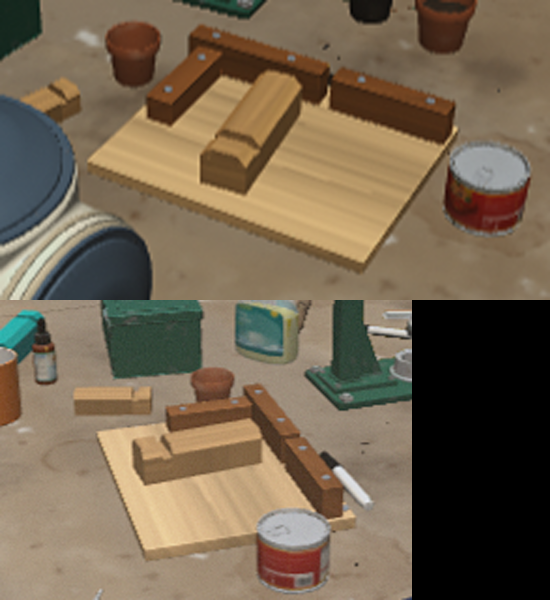

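View pics/w0.png

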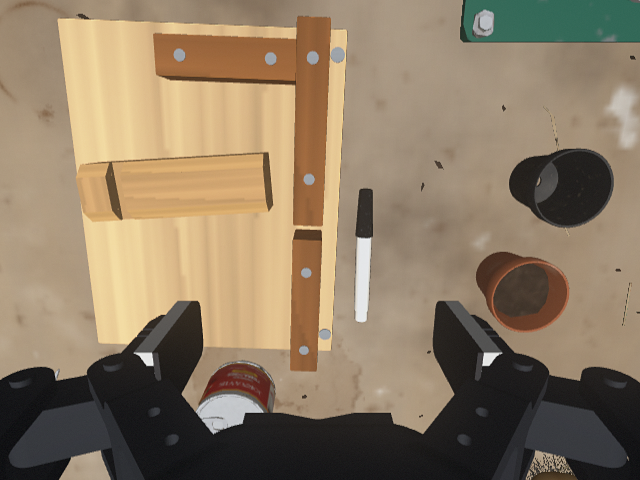

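Wrist view: the timber (78–272, 152–222) lies along world x, groove toward the robot (left). The fence is at columns 295–330, the stop block at rows 33–82, and the pen, at (363,255), is behind the fence. The tin is at (235,400). I'll enlarge this for a precise measurement.

```bash
python3 - <<'E'
import cv2
a=cv2.imread("pics/w0.png")[15:240,60:360]
cv2.imwrite("pics/crop2.png",cv2.resize(a,None,fx=8/3,fy=8/3,interpolation=cv2.INTER_CUBIC))
E
cat > h.py <<'E'
import numpy as np,cv2
from scipy.spatial.transform import Rotation as R
def wT(o,t):
    T=np.eye(4);T[:3,:3]=R.from_rotvec(o["orientation"]).as_matrix();T[:3,3]=o["eef_pos"];return T@t
def ray(px,K,T,z):
    u,v=px;d=T[:3,:3]@np.array([(u-K[0,2])/K[0,0],-(v-K[1,2])/K[1,1],-1]);c=T[:3,3]
    return c+d*(z-c[2])/d[2]
Kw=np.array([[387.59,0,317.54],[0,387.59,241.13],[0,0,1]])
TC=np.array([[5.63216061e-04,.964137481,.265402713,67.2995],[.9999992,-2.44e-4,-1.2354e-3,-.7535],[-1.1263e-3,.265403,-.964137,-154.983],[0,0,0,1]])
E
```

```text
(no output)
```

View pics/crop2.png

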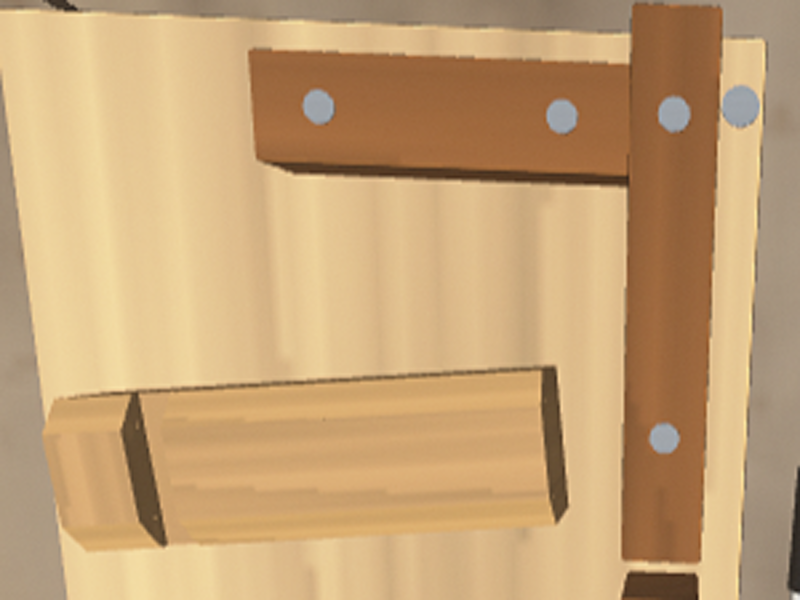

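```bash
python3 - <<'E'
from h import *
o=dict(orientation=np.array([-2.22076174e+00,-2.22073605e+00,1.2133e-03]),eef_pos=np.array([624.62,.04,218.2]))
T=wT(o,TC);print(T[:3,3])
f=lambda c,z:ray((c[0]*.375+60,c[1]*.375+15),Kw,T,z)
P=dict(f1=((632,5),58),f2=((622,562),58),s1=((257,158),48),s2=((630,178),48),pu=((542,371),52),pl=((555,523),52),gu=((56,400),52),gl=((88,550),52),gtu=((45,432),62),gtl=((65,525),62))
Q={k:f(*v) for k,v in P.items()}
for k,q in Q.items():print(k,q.round(1))
d=lambda a,b:np.linalg.norm(Q[a]-Q[b]).round(1)
print("fence len",d('f1','f2'),"stop",d('s1','s2'),"L",d('pu','gu'),d('pl','gl'),"W",d('pu','pl'),d('gu','gl'))
fa=Q['f1']-Q['f2'];th=np.arctan2(-fa[0],fa[1]);sa=Q['s2']-Q['s1'];print("hook yaw",th,np.arctan2(sa[1],sa[0]))
th=(th+np.arctan2(sa[1],sa[0]))/2
ex=np.array([np.cos(th),np.sin(th)]);ey=np.array([-ex[1],ex[0]])
fx=np.mean([Q[k][:2]@ex for k in('f1','f2')]);sy=np.mean([Q[k][:2]@ey for k in('s1','s2')])
C=ex*fx+ey*sy;print("corner",C,"home center",C-24*ex-75*ey)
c=np.mean([Q[k] for k in('pu','pl','gu','gl')],0);u=Q['gu']+Q['gl']-Q['pu']-Q['pl'];print("timber c",c,"grooved dir deg",np.degrees(np.arctan2(u[1],u[0])),"target",np.degrees(th)+90)
for k in('tin',):print(k,ray((237,400),Kw,T,58))
E
```

```text
[624.05927106  67.31686982 373.1936422 ]
f1 [609.  149.8  58. ]
f2 [603.8  -6.1  58. ]
s1 [498.6 112.4  48. ]
s2 [607.4 107.1  48. ]
pu [580.1  52.   52. ]
pl [582.5   5.1  52. ]
gu [431.1  43.2  52. ]
gl [433.7  -3.7  52. ]
gtu [432.3  34.6  62. ]
gtl [433.8   6.3  62. ]
fence len 156.0 stop 108.9 L 149.2 149.0 W 46.9 47.0
hook yaw -0.033558405568396676 -0.04941620398495621
corner [607.89422979 107.4754797 ] home center [580.80422585  33.53542502]
timber c [506.86131517  24.15810929  52.        ] grooved dir deg -176.6265678757938 target 87.6229525329235
tin [ 547.5922916 -176.0851211   58.       ]
```

Measured sizes agree (timber 149×47, stop 109 mm). The timber centre is at (507,24) and the grooved end points along 183.4°; home is (581,33.5) at 87.6°. So I grasp with the gripper turned +93.4°, then turn −95.8°.

```bash
python3 -m crank '[[-1,-0.02,0.005,-0.01,10.4],[-1,-0.04,0.01,-0.03,20.8],[-1,-0.06,0.015,-0.05,31.2],[-1,-0.08,0.02,-0.07,41.6],[-1,-0.1,0.024,-0.09,52],[-1,-0.118,0.024,-0.1,62.4],[-1,-0.118,0.024,-0.1,72.8],[-1,-0.118,0.024,-0.1,83.2],[-1,-0.118,0.024,-0.1,93.4],[-1,-0.118,0.024,-0.1,93.4]]'
```

```text
time_s: 1.4
eef_pos: [506.6, 24.0, 118.3]
orientation: [0.092, -3.14, 0.001]
wrist_force: [1.4, -0.8, -0.3]
grip_width: 85.2
```

```bash
python3 -m crank '[[-1,0,0,-0.03,0],[-1,0,0,-0.055,0],[-1,0,0,-0.072,0],[-1,0,0,-0.072,0],[0.1,0,0,-0.072,0],[0.3,0,0,-0.072,0],[1,0,0,-0.072,0],[1,0,0,-0.072,0],[1,0,0,-0.072,0],[1,0,0,-0.072,0]]'
```

```text
time_s: 2.65
eef_pos: [507.1, 24.0, 47.8]
orientation: [-0.091, 3.139, -0.002]
wrist_force: [-5.5, 0.4, 31.5]
grip_width: 26.3
```

```bash
python3 - <<'E'
from rig import bot
import cv2,numpy as np
o=bot.get_obs();print(o["grip_width"],o["wrist_force"],o["eef_pos"])
a=bot.read_camera("side")["color"][175:335,225:445,::-1];b=bot.read_camera("wrist")["color"][:,:,::-1]
cv2.imwrite("pics/v1.png",np.hstack([cv2.resize(a,(430,300)),cv2.resize(b,(370,278))[:300] if 0 else cv2.resize(b,(370,300))]))
E
```

```text
26.337499666051755 [-5.50116611  0.42923236 31.52774097] [507.12276827  24.04210739  47.77235448]
```

View pics/v1.png

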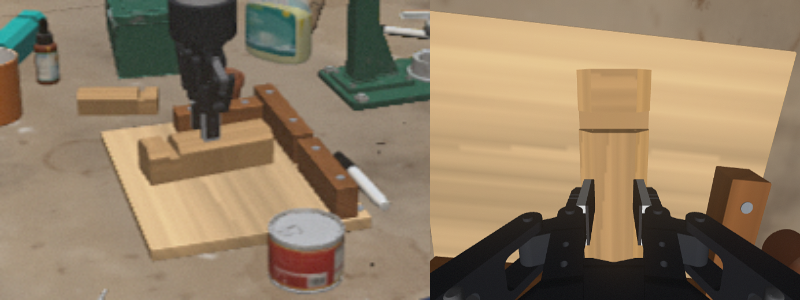

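```bash
python3 - <<'E'
from rig import bot
import cv2
print(bot.tip_extent,[a for a in dir(bot) if a[0]!='_'])
b=bot.read_camera("wrist")["color"][:,:,::-1]
a=bot.read_camera("side")["color"][225:295,290:390,::-1]
import numpy as np
cv2.imwrite("pics/v2.png",np.hstack([cv2.resize(a,(400,280),interpolation=cv2.INTER_CUBIC),b[200:480,120:520]]))
E
```

```text
25.0 ['PlanningError', 'get_obs', 'hand_in', 'read_camera', 'tip_extent']
```

View pics/v2.png

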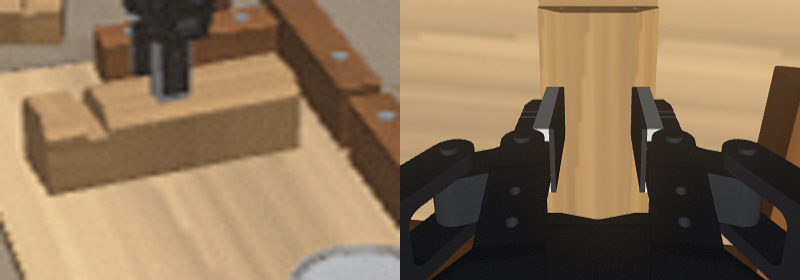

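```bash
python3 -m crank '[[1,0,0,0.004,0],[1,0,0,0.008,0],[1,0,0,0.012,0],[1,0,0,0.012,0]]'; python3 - <<'E'
from h import *
s=np.load("side.npz");T=s["T"];K=s["mtx"]
for z in(20,30,40,50,60,70):print(z,ray((333,250),K,T,z).round(1))
E
```

```text
time_s: 3.35
eef_pos: [507.3, 24.1, 60.0]
orientation: [-0.091, 3.138, -0.002]
wrist_force: [-0.0, 0.6, -0.5]
grip_width: 0.2
20 [533.   83.2  20. ]
30 [527.3  63.9  30. ]
40 [521.5  44.7  40. ]
50 [515.8  25.4  50. ]
60 [510.    6.2  60. ]
70 [504.3 -13.1  70. ]
```

```bash
python3 - <<'E'
from h import *
from rig import bot
s=np.load("side.npz");T=s["T"];K=s["mtx"]
def pr(p,T=T,K=K):
    q=np.linalg.inv(T)@np.r_[p,1];return (K[0,0]*q[0]/-q[2]+K[0,2],K[1,1]*-q[1]/-q[2]+K[1,2])
for p in((667,0,207),(583,0,207),(667,0,250),(583,0,250)):print(p,np.round(pr(p)))
a=s["color"][100:190,330:440,::-1]
r=bot.read_camera("side")["color"][200:290,280:390,::-1]
cv2.imwrite("pics/v3.png",np.hstack([cv2.resize(a,(400,327),interpolation=cv2.INTER_CUBIC),cv2.resize(r,(400,327),interpolation=cv2.INTER_CUBIC)]))
o=bot.get_obs();p=o["eef_pos"];print(p,pr(p),pr(p-[0,0,25]))
E
```

```text
(667, 0, 207) [401. 180.]
(583, 0, 207) [365. 185.]
(667, 0, 250) [402. 161.]
(583, 0, 250) [365. 165.]
[507.15857393  24.04198747  59.80898549] (np.float64(329.43975325991175), np.float64(246.9262461362718)) (np.float64(329.68362000321486), np.float64(256.80485806440413))
```

View pics/v3.png

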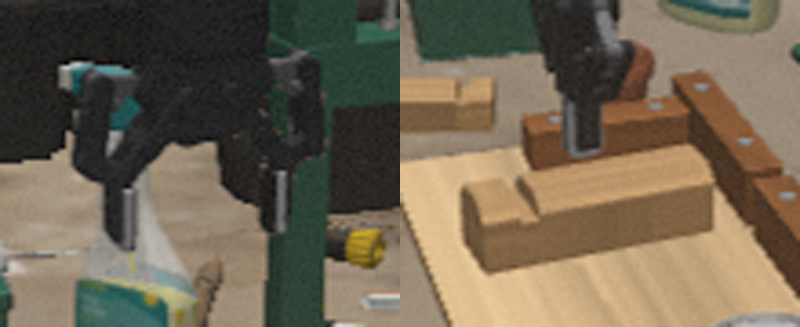

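The pictures show the fingertips really stand about 11 mm (shut) to 25 mm (open) above the reported TCP, not 25 mm ahead of it. So the pads closed on the bevels and slid off, and the timber hasn't moved. I'll regrip about 37 mm lower and watch the forces.

```bash
python3 -m crank '[[-1,0,0,0.01,0],[-1,0,0,0.01,0],[-1,0,0,0.01,0],[-1,0,0,0.01,0],[-1,0,0,-0.01,0],[-1,0,0,-0.03,0],[-1,0,0,-0.042,0],[-1,0,0,-0.048,0],[-1,0,0,-0.048,0]]'
```

```text
time_s: 4.53
eef_pos: [507.1, 24.1, 11.7]
orientation: [-0.091, 3.139, -0.002]
wrist_force: [-0.0, 0.4, 0.6]
grip_width: 85.7
```

```bash
python3 -m crank '[[0.3,0,0,0,0],[1,0,0,0,0],[1,0,0,0,0],[1,0,0,0,0],[1,0,0,0,0],[1,0,0,0,0]]'
```

```text
time_s: 5.28
eef_pos: [507.5, 24.0, 12.4]
orientation: [-0.091, 3.138, -0.002]
wrist_force: [-1.1, -0.8, 9.7]
grip_width: 47.3
```

```bash
python3 -m crank '[[1,0,0,0.02,0],[1,0,0,0.03,-10.5],[1,0,0,0.03,-21],[1,0,0,0.03,-31.5],[1,0,0,0.03,-42],[1,0,0,0.03,-52.5],[1,0,0,0.03,-63],[1,0,0,0.03,-73.5],[1,0,0,0.03,-84],[1,0,0,0.03,-94]]'
```

```text
time_s: 6.52
eef_pos: [507.4, 24.0, 42.5]
orientation: [2.24, 2.201, -0.004]
wrist_force: [0.4, -0.0, -1.3]
grip_width: 47.1
```

```bash
python3 -m crank '[[1,0.01,0.0,0,-2],[1,0.025,0.002,0,-2],[1,0.04,0.003,0,-2],[1,0.04,0.003,0,-2],[1,0.04,0.003,0,-2]]';  python3 - <<'E'
from rig import bot
import cv2,numpy as np
o=bot.get_obs();print(o["grip_width"],o["wrist_force"],o["eef_pos"])
b=bot.read_camera("wrist")["color"][:,:,::-1];cv2.imwrite("pics/v4.png",b)
a=bot.read_camera("side")["color"][175:335,225:445,::-1]
cv2.imwrite("pics/v4.png",np.hstack([cv2.resize(a,(352,256)),cv2.resize(b,(448,336))[:256]]))
np.save("w4.npy",b)
E
```

```text
time_s: 7.15
eef_pos: [546.6, 27.1, 42.4]
orientation: [2.279, 2.162, -0.005]
wrist_force: [-0.7, -0.3, -2.0]
grip_width: 47.0
46.97869339421621 [-0.70100751 -0.25578441 -1.97215217] [546.55560634  27.05142766  42.4392872 ]
```

View pics/v4.png

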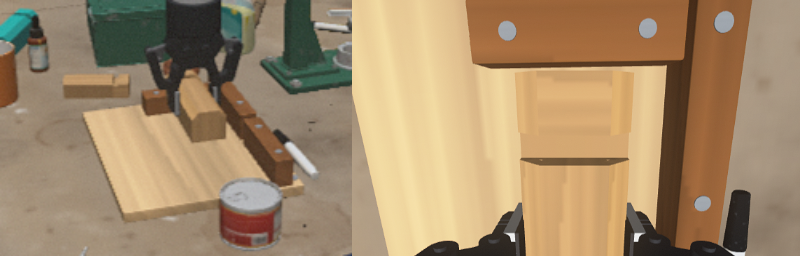

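```bash
python3 -m crank '[[1,0,0,-0.015,0],[1,0,0,-0.027,0],[1,0,0,-0.0295,0],[1,0,0.003,-0.0295,0],[1,0,0.005,-0.0295,0],[1,0,0.005,-0.0295,0]]'
```

```text
time_s: 8.0
eef_pos: [546.5, 32.2, 12.7]
orientation: [-2.279, -2.163, 0.005]
wrist_force: [0.4, 0.1, -2.2]
grip_width: 47.0
```

```bash
python3 -m crank '[[1,0,0.001,-0.0005,0],[1,0,0.002,-0.0005,0],[1,0,0.0025,-0.0005,0]]'; python3 -m crank '[[1,0,0.001,0,0],[1,0,0.002,0,0],[1,0,0.002,0,0]]'
```

```text
time_s: 8.38
eef_pos: [546.8, 34.3, 12.4]
orientation: [2.278, 2.162, -0.005]
wrist_force: [-0.3, -10.8, 4.3]
grip_width: 47.1
time_s: 8.75
eef_pos: [547.1, 34.4, 12.5]
orientation: [2.275, 2.162, -0.007]
wrist_force: [-0.8, -24.4, 2.3]
grip_width: 46.8
```

```bash
python3 -m crank '[[-0.5,0,0,0,0],[-0.5,0,0,0,0],[-0.5,0,0,0,0],[-0.5,0,0,0.03,0],[-0.5,0,0,0.06,0],[-0.5,0,0,0.07,0],[0,-0.03,0,0.07,0],[1,-0.06,0,0.07,0],[1,-0.06,0,0.07,0],[1,-0.06,0,0.06,0]]'
```

```text
time_s: 10.0
eef_pos: [488.2, 34.4, 72.4]
orientation: [2.274, 2.161, -0.005]
wrist_force: [-0.0, -0.2, 0.3]
grip_width: -0.1
```

```bash
python3 -m crank '[[1,0,0,-0.02,0],[1,0,0,-0.042,0],[1,0.004,0,-0.044,0],[1,0.01,0,-0.044,0],[1,0.02,0,-0.044,0],[1,0.03,0,-0.044,0],[1,0.04,0,-0.044,0],[1,0.045,0,-0.044,0],[1,0.045,0,-0.044,0]]'
```

```text
time_s: 11.12
eef_pos: [532.8, 34.1, 28.8]
orientation: [2.275, 2.162, -0.007]
wrist_force: [-7.7, -5.3, 7.8]
grip_width: 0.3
```

```bash
python3 -m crank '[[1,0.003,0,0,0],[1,0.006,0,0,0],[1,0.006,0,0,0]]';python3 - <<'E'
from rig import bot
import cv2,numpy as np
b=bot.read_camera("wrist")["color"][:,:,::-1]
a=bot.read_camera("side")["color"][215:305,290:410,::-1]
np.save("w5.npy",b)
cv2.imwrite("pics/v5.png",np.hstack([cv2.resize(a,(400,300),interpolation=cv2.INTER_CUBIC),cv2.resize(b,(400,300))]))
E
```

```text
time_s: 11.5
eef_pos: [539.5, 34.1, 28.9]
orientation: [2.274, 2.161, -0.006]
wrist_force: [-0.5, 0.7, -0.2]
grip_width: -0.2
```

View pics/v5.png

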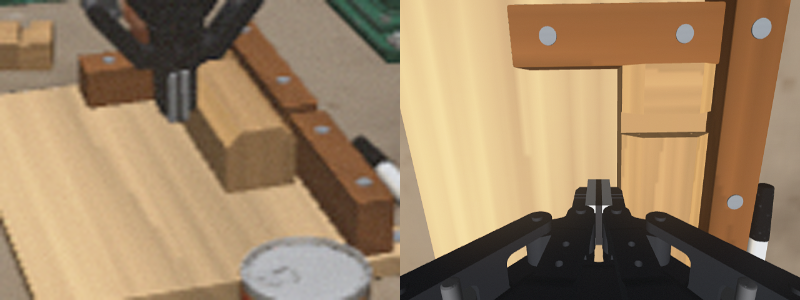

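Timber square and next to the fence and stop (wrist tile, end at row 65). I'll push forward until contact.

```bash
python3 -m crank '[[1,0.003,0,0,0],[1,0.005,0,0,0],[1,0.005,0,0,0]]';python3 -m crank '[[1,0.002,0,0,0],[1,0.003,0,0,0],[1,0.003,0,0,0]]'
```

```text
time_s: 11.98
eef_pos: [543.8, 34.2, 28.7]
orientation: [2.275, 2.162, -0.008]
wrist_force: [-3.6, -0.7, 1.9]
grip_width: 0.4
time_s: 12.35
eef_pos: [544.0, 34.2, 28.5]
orientation: [-2.277, -2.164, 0.014]
wrist_force: [-14.8, -1.6, 12.9]
grip_width: -0.2
```

```bash
python3 -m crank '[[1,-0.012,0,0,0],[1,-0.02,0,0.02,0],[1,-0.02,0,0.06,0],[1,-0.02,0,0.09,0],[1,-0.02,0,0.09,0],[1,-0.02,0,0.09,0]]';python3 - <<'E'
from rig import bot
import cv2,numpy as np
o=bot.get_obs()
b=bot.read_camera("wrist")["color"][:,:,::-1]
np.savez("w6.npz",b=b,p=o["eef_pos"],r=o["orientation"])
cv2.imwrite("pics/v6.png",cv2.resize(b[0:300,240:640],(800,600),interpolation=cv2.INTER_CUBIC))
E
```

```text
time_s: 13.1
eef_pos: [523.8, 34.2, 118.1]
orientation: [-2.277, -2.164, 0.014]
wrist_force: [0.8, 0.0, -0.2]
grip_width: 0.3
```

View pics/v6.png

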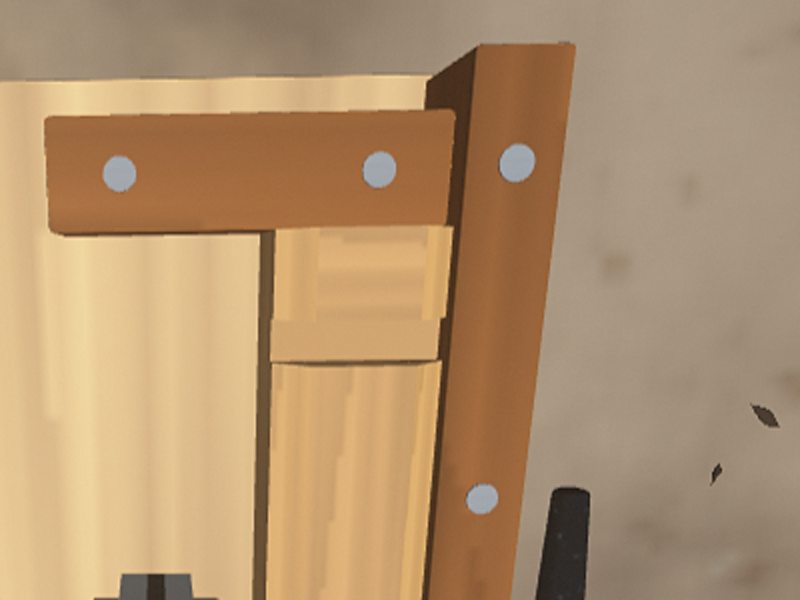

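```bash
python3 - <<'E'
from h import *
d=np.load("w6.npz");T=wT(dict(orientation=d["r"],eef_pos=d["p"]),TC)
for n,c,z in(("fence a",(478,45),58),("fence b",(440,480),58),("stop a",(60,235),48),("stop b",(255,232),48),("near a",(275,240),52),("near b",(267,590),52),("end top",(320,227),62),("end top2",(425,225),62),("end nearbev",(275,229),52)):
    print(n,ray((c[0]/2+240,c[1]/2),Kw,T,z).round(1))
E
```

```text
fence a [608.9 150.5  58. ]
fence b [605.   38.7  58. ]
stop a [500.4 111.4  48. ]
stop b [554.3 109.5  48. ]
near a [559.2 107.   52. ]
near b [555.9   4.2  52. ]
end top [569.4 109.4  62. ]
end top2 [596.4 108.5  62. ]
end nearbev [559.2 109.8  52. ]
```

Near face to fence is 48.0 mm, yaws 0.032 and 0.035 rad, end touching the stop. Now the diagonal push on the near bevel.

```bash
python3 -m crank '[[1,0.01,0,-0.03,0],[1,0.02,0,-0.05,0],[1,0.025,0,-0.065,0],[1,0.027,0,-0.072,0],[1,0.027,0,-0.072,0]]'; python3 -m crank '[[1,0.001,0,-0.0005,0],[1,0.002,0,-0.001,0],[1,0.003,0,-0.0015,0],[1,0.003,0,-0.0015,0]]'
```

```text
time_s: 13.78
eef_pos: [550.2, 34.2, 45.5]
orientation: [-2.276, -2.163, 0.015]
wrist_force: [0.1, 0.1, 0.9]
grip_width: 0.2
time_s: 14.28
eef_pos: [553.3, 34.2, 44.1]
orientation: [-2.276, -2.163, 0.015]
wrist_force: [-0.1, -0.1, 0.5]
grip_width: -0.2
```

```bash
python3 -m crank '[[1,0.001,0,-0.0005,0],[1,0.002,0,-0.001,0],[1,0.002,0,-0.001,0]]';python3 -m crank '[[1,0.001,0,-0.0005,0],[1,0.0015,0,-0.0007,0],[1,0.0015,0,-0.0007,0]]'
```

```text
time_s: 14.65
eef_pos: [554.6, 34.2, 43.2]
orientation: [-2.275, -2.163, 0.017]
wrist_force: [-5.5, -0.3, 7.8]
grip_width: -0.1
time_s: 15.02
eef_pos: [554.9, 34.2, 42.9]
orientation: [-2.274, -2.162, 0.019]
wrist_force: [-9.9, -1.6, 18.2]
grip_width: 0.0
```

```bash
python3 -m crank '[[1,0.0015,0,0,0],[1,0.003,0,0,0],[1,0.004,0,0,0],[1,0.004,0,0,0],[1,0.004,0,0,0]]'
```

```text
time_s: 15.65
eef_pos: [555.2, 34.2, 42.9]
orientation: [-2.27, -2.159, 0.027]
wrist_force: [-20.1, -0.3, 20.8]
grip_width: 0.2
```

```bash
python3 -m crank '[[1,0.003,0,0,0],[1,0.005,0,0.0003,0],[1,0.006,0,0.0004,0],[1,0.006,0,0.0004,0],[1,0.006,0,0.0004,0]]'
```

```text
time_s: 16.27
eef_pos: [555.3, 34.3, 42.9]
orientation: [-2.265, -2.154, 0.039]
wrist_force: [-29.3, -3.0, 26.1]
grip_width: -0.1
```

```bash
python3 -m crank '[[1,0.003,0,0.0004,0],[1,0.005,0,0.0008,0],[1,0.006,0,0.001,0],[1,0.006,0,0.001,0],[1,0.006,0,0.001,0],[1,0.006,0,0.001,0]]'
```

```text
time_s: 17.02
eef_pos: [555.1, 34.3, 43.2]
orientation: [-2.258, -2.149, 0.052]
wrist_force: [-28.6, -3.7, 18.6]
grip_width: 0.0
```

Forward 28.6 N, down 18.6 N: the lean I wanted. One last picture while pushing.

```bash
python3 - <<'E'
from rig import bot
import cv2,numpy as np
o=bot.get_obs()
b=bot.read_camera("wrist")["color"][:,:,::-1]
a=bot.read_camera("side")["color"][215:305,290:410,::-1]
cv2.imwrite("pics/v7.png",np.hstack([cv2.resize(a,(400,300),interpolation=cv2.INTER_CUBIC),cv2.resize(b[0:300,200:600],(400,300))]))
o2=bot.get_obs();print(o["wrist_force"],o2["wrist_force"],o2["eef_pos"]-o["eef_pos"],o2["time_s"])
E
```

```text
[-28.58269564  -3.69183912  18.57181585] [-27.72192317  -1.83339521  19.14857247] [-0.00895097  0.00917666 -0.01243019] 17.125
```

View pics/v7.png

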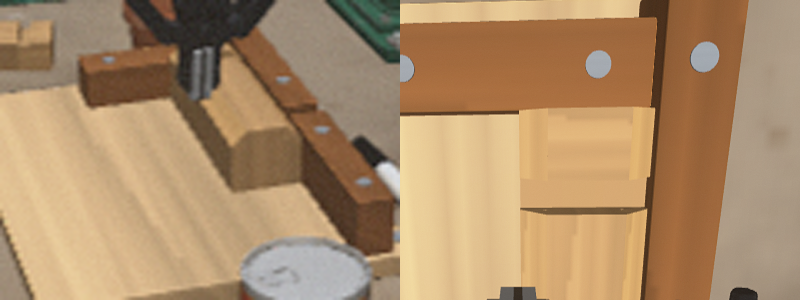

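The timber is flat, its grooved end is on the stop (wrist tile row ≈108), its long side is along the fence, and the fingertips are on the near bevel. The push is steady, so I'm handing in.

```bash
python3 -c "
from rig import bot
print(bot.hand_in());o=bot.get_obs();print(o['wrist_force'],o['eef_pos'],o['time_s'])"
```

```text
the job is handed in; nothing more can be done
None
the job is handed in; nothing more can be done
```

The timber is home: a quarter turn made, grooved end against the stop block, long side along the fence. I handed it in at about 17 s with the shut fingers still pushing on its near bevel. No verdict was reported.

**How it went:** I gripped the timber, lifted it and turned it about −96°. I then set it against the stop, pushed it to the fence with shut fingers, and ended with the diagonal push.

**Last checks:**
- **Position, measured just before the final push:** the near face was 48 mm from the fence, which is the timber's width. The yaws were 0.032 rad (timber) and 0.035 rad (fence), and the end met the stop within about 0.5 mm. The last picture, taken while pushing, agreed.
- **Push:** the force was about 28 N forward and 19 N down, and steady. I estimate at least 14 N on the fence and roughly 20 N on the board; neither was measured directly.
- **Bystanders:** the tin and pen looked undisturbed in the last views. I never moved near the small pot and did not re-measure any of the three.

**What disagreed:**
- **Fingertips:** they really stand about 11 mm (shut) to 25 mm (open) behind the reported TCP, not 25 mm ahead as described. My first grasp therefore closed on the bevels and slid off without visibly moving the timber. I regripped about 36 mm lower.
- **Push direction:** my first try pressed more down than forward. I corrected this before handing in.

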